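# Spin the wing nut down on the bolt clamp

## Task

One end of the clamp bar over the big bolt is still loose: spin the wing nut on the clamp clockwise (seen from above) by pushing on the side of its wings with a fingertip, stroke after stroke, until it is fully home on its washer and will turn no further. Only push it: never pinch or straddle a wing or the hub between the fingers. Leave everything else on the bench where it is, and finish with the hand clear.

Things in the scene. Friction and masses are not known exactly. Their poses are not given: they have to be found in the camera images.
- wing_nut (a joint): turn of the wing nut on its stud, rad, growing clockwise seen from above, 0 to 10; 10 is the hard stop, fully home on the washer. The nut sinks 8 mm per turn (1.27 mm per rad), turns freely (about 0.05 N m, 1.5 N at a wing), stays where it is left and cannot lift off. It starts 4 to 7.5 rad short of home.
- nut_hub (a point): the wing nut on the clamp, bare light metal: point on the stud axis at the nut's underside, turning and sinking with it; x runs along the two wings, z up. Fully home it is 75 mm above the bench (on a 3 mm washer on the bar). Hub 32 mm across, 20 mm high. The vertical stud, 20 mm across, ends 125 mm above the bench.
- wing_end (a point): centre of the rounded end of one wing, 34 mm from the axis and 31 mm above the nut's underside; same axes as nut_hub, the other wing lies opposite. Wings are upright flat plates 6 mm thick; the round ends are 28 mm across, so they span 17 to 45 mm above the nut's underside and reach 48 mm from the axis (96 mm over both).
- clamp: fixed clamp: dark steel base 120 x 260 x 15 mm, V-block and 20 mm bolt (lying along x) under a steel bar 36 (x) by 240 mm (y), bar top 72 mm above the bench. Studs pass through the bar at y = +95 and -95 mm: the wing nut is on one, a tight hex nut (34 mm across, up to 91 mm high) on the other; which varies. Origin under the base's centre.
- short_bolt: steel hex bolt standing upright on its head, head 30 mm across corners and 10 mm high, 65 mm tall overall; origin at the centre of its underside
- washer: flat steel washer, 38 mm across, 21 mm hole, 4 mm thick, lying loose on the base plate of the clamp (plate top at 15 mm); origin at the centre of its underside
- spare_nut: a smaller spare wing nut of the same metal standing loose on the bench beside the clamp, 58 mm across the wings, 27 mm high; origin at the centre of its underside
- wrench: steel spanner lying on the bench, 200 mm long; origin under its middle
- oil_jar: grey screw-cap jar, 60 mm across, 110 mm tall; origin at the centre of its underside
- carton: cardboard carton 90 x 130 x 60 mm high; origin at the centre of its underside
- tape_core: white plastic tape core (ring) lying flat, 90 mm across, 68 mm hole, 25 mm high; origin at the centre of its underside

How it is judged:
By the outcome, as a careful person would: the job done as asked, in the order asked, and still so for the second after the job is handed in, with the robot touching nothing.
It also fails if it takes over 58 s, if anything falls off the work surface, if the arm or the gripper's body presses on something with over 40 N, if the wrist force passes 120 N, or if a joint passes its speed limit or range.

## Robot

A 6-joint arm with a two-finger parallel gripper is mounted at the origin on the work surface. World frame = base frame: x ahead of the robot, y to its left, z up, the work surface at z = 0. Lengths are in m, angles in rad, forces in N, time in s.
With the tool pointing down it reaches from about 0.25 to 0.725 m from the base axis. Payload 4 kg.
Tool frame: the origin (TCP) lies midway between the tips of the shut fingers; the grasp point (between the pads) lies 19 mm behind it (bot.grasp_offset is the distance from the TCP to the grasp point, in m); z points along the fingers, y is the direction in which the jaws open and shut (so a half turn about z gives the same grasp; the last joint's range is limited). The gripper opens to 85 mm and grips with 20 to 120 N. Pads are 22 mm wide; open, the fingers measure 114 mm over their backs; the gripper's body (76 mm by 85 mm) begins 54 mm behind the grasp point. The pads swing forward as they close: fully open they stand 13 mm farther back than shut.
Start: joints at [-1.101, 0.241, 0.005, 1.335, 0, 1.571], TCP at [0.226, -0.446, 0.231] pointing down, gripper open.
Joint ranges: [-2.72, 2.72], [-1.05, 1.87], [-1.09, 1.28], [-1.99, 2.15], [-1.42, 1.44], [-3.14, 3.14]. Speed limits (rad/s): [2.79, 2.79, 3.14, 3.14, 3.14, 3.14].

## Interface

Orientations are given as a unit quaternion [x, y, z, w].
In Python, from workcell import sensors, optics, bot gives the robot as it stands.
- The arm moves only by the tool apply_moves, never from a script. Its argument "plan" is one flat list of numbers, 6 for each row, row after row: the shift along the tool's x, y, z in m, then the turn, a rotation vector about the tool's x, y, z in rad. In form: [tx, ty, tz, ax, ay, az, tx, ty, tz, ax, ay, az, ...]. A call has 1 to 12 rows; each row is the pose to reach, as a shift and turn from the pose commanded when the call began, along the tool's axes at that moment; what a row does not reach only later rows make up. A row lasts 1/12 s, in which the tool goes at most 41.7 mm and 7.16 degrees, less where a joint would pass 70% of its speed; a pose out of reach is approached as far as the arm can. A call with a gripper value outside its range is refused whole. "grip" is the finger opening in m, from 0 to 0.0854, set as the call begins (left out, the last holds). The fingers move at their own pace and stop on an object; the grip force is fixed at half the most. Time passes only in rows, so rows that repeat a pose let the fingers close. It gives the time, the measured TCP pose, the force and the opening at its end, in the units of the state.
- sensors.get_obs(): the state, without advancing time (a new reading comes with each control period).
- optics.camera(name): name is "scene" or "top" or "wrist"; returns a dict with "pixels" (384x512x3 uint8, red, green, blue), "fx", "fy", "cx", "cy" (pixels), "pose" (4x4, takes a point from camera to world coordinates); the wrist camera has in their place "tool_from_camera" (4x4, takes a point from camera to tool coordinates, whose origin is the TCP and whose axes are the flange's). Camera axes: x right, y up, looking along -z (the intrinsics and any distortion apply to the point x, -y, -z); pixel columns grow to the right and rows downward; lengths in m; the calibration is good to about 2 mm. A picture is of the moment at which its call begins: read the wrist's pose just before it. There is no depth.
- bot.job_done(): hands the job in, once; it reports no verdict.
The state is a dict: "clock": time; "joint_pos": joint angles; "joint_vel": joint speeds; "tau": joint torques, N m; "eef_pos": TCP position; "tool_rot": TCP orientation; "ft_force": force on the tool from outside, world axes, zero at the start; "ft_torque": the same for the moment, N m; "grip_width": finger opening in m.
Only numpy, scipy, OpenCV 4.12 (cv2) and the standard library are available. Lean on these libraries where they do the work, as an engineer would, in place of code of your own. Each camera call takes 0.05 s, during which the arm holds its last target.

## Working session

There is one attempt and no reset: what is moved stays moved. The work goes in short steps, Python scripts to look and compute and a tool call to move; the robot and the scene stay as the last step left them, time stands still between calls to the robot, and variables do not carry over. Pictures are saved under pics/ and viewed, and the job is handed in when it is done.

Besides the shell and the picture viewer there is one more tool, called after "Request:" in YAML: its name, and indented under it one key for each argument. apply_moves: Moves the arm, as the interface text tells. Its arguments: {"type":"object","properties":{"plan":{"type":"array","items":{"type":"number"}},"grip":{"type":"number"}},"required":["plan"]}

```bash
ls; mkdir -p pics; python3 - <<'E'
from workcell import sensors, optics, bot
import cv2,numpy as np
o=sensors.get_obs(); print({k:np.round(v,3) for k,v in o.items()})
for n in ["scene","top"]:
    c=optics.camera(n); cv2.imwrite(f"pics/{n}0.png",c["pixels"][:,:,::-1]); print(n,c["fx"],c["fy"],c["cx"],c["cy"],np.round(c["pose"],4).tolist(),[k for k in c])
    np.savez(f"pics/{n}0.npz",**{k:v for k,v in c.items()})
E
```

```text
pics
{'clock': np.float64(0.0), 'joint_pos': array([-1.101,  0.241,  0.004,  1.335, -0.   ,  1.571]), 'joint_vel': array([-0.001, -0.002, -0.   , -0.   , -0.001, -0.001]), 'tau': array([ 0.0000e+00, -3.7232e+01,  2.5241e+01,  1.7000e-02,  0.0000e+00,
       -0.0000e+00]), 'eef_pos': array([ 0.226, -0.445,  0.23 ]), 'tool_rot': array([ 0.973,  0.233, -0.   , -0.001]), 'ft_force': array([ 0.014,  0.443, -0.172]), 'ft_torque': array([ 0.013, -0.041, -0.028]), 'grip_width': np.float64(0.085)}
scene 382.29590392520913 382.29590392520913 267.0487417635315 202.63142488186608 [[-0.4976, -0.7377, 0.4563, 1.0184], [0.8673, -0.4313, 0.2485, 0.2433], [0.0135, 0.5195, 0.8544, 0.9551], [0.0, 0.0, 0.0, 1.0]] ['pixels', 'fx', 'fy', 'cx', 'cy', 'pose']
top 373.65175153193906 373.65175153193906 250.95717642836604 193.47109499434137 [[-0.023, 0.9861, -0.1648, 0.3929], [-0.9996, -0.0251, -0.0106, 0.0159], [-0.0145, 0.1645, 0.9863, 1.1186], [0.0, 0.0, 0.0, 1.0]] ['pixels', 'fx', 'fy', 'cx', 'cy', 'pose']
```

View pics/scene0.png

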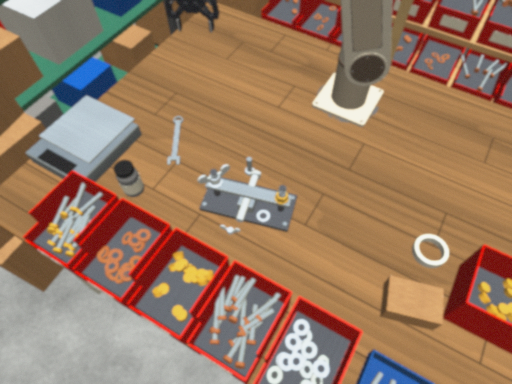

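View pics/top0.png

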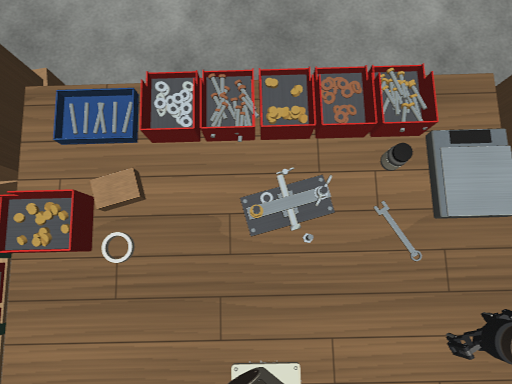

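The top view shows the clamp at about (287,206), with the wing nut at its right end, about (322,193). I'll zoom in.

```bash
cat > h.py <<'E'
import numpy as np,cv2
def ray(c,u,v):
    P=np.array(c["pose"]);d=np.array([(u-c["cx"])/c["fx"],-(v-c["cy"])/c["fy"],-1.]);return P[:3,3],P[:3,:3]@d
def at(c,u,v,z):
    o,d=ray(c,u,v);return o+d*(z-o[2])/d[2]
def proj(c,p):
    P=np.array(c["pose"]);q=P[:3,:3].T@(np.array(p)-P[:3,3]);return np.array([c["cx"]+c["fx"]*q[0]/-q[2],c["cy"]-c["fy"]*q[1]/-q[2]])
def load(n): return dict(np.load(n))
E
python3 - <<'E'
from h import *
t=load("pics/top0.npz");s=load("pics/scene0.npz")
a=t["pixels"][165:245,235:345,::-1];cv2.imwrite("pics/t0z.png",cv2.resize(a,None,fx=7,fy=7,interpolation=cv2.INTER_CUBIC))
a=s["pixels"][150:240,190:305,::-1];cv2.imwrite("pics/s0z.png",cv2.resize(a,None,fx=6.5,fy=6.5,interpolation=cv2.INTER_CUBIC))
print(at(t,287,206,.015),at(t,323,193,.11),at(s,213,175,.11))
E
```

```text
[ 0.53682633 -0.07855526  0.015     ] [ 0.55774643 -0.16992412  0.11      ] [ 0.56494646 -0.17198063  0.11      ]
```

View pics/t0z.png

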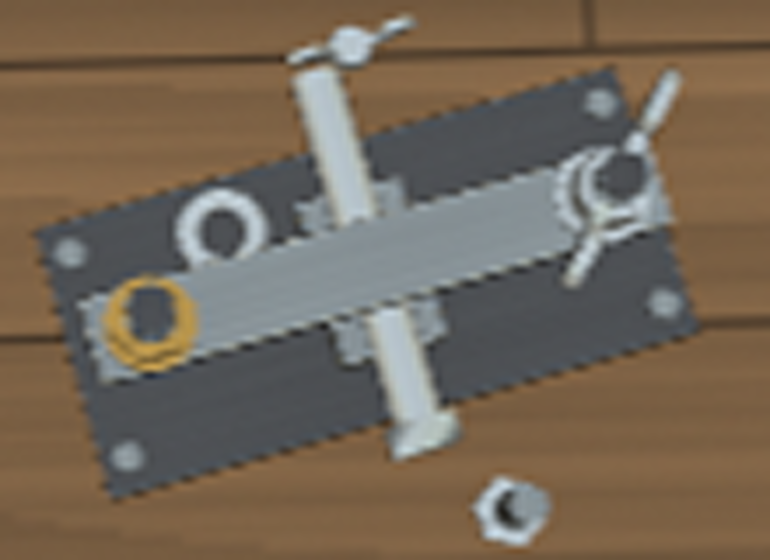

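View pics/s0z.png

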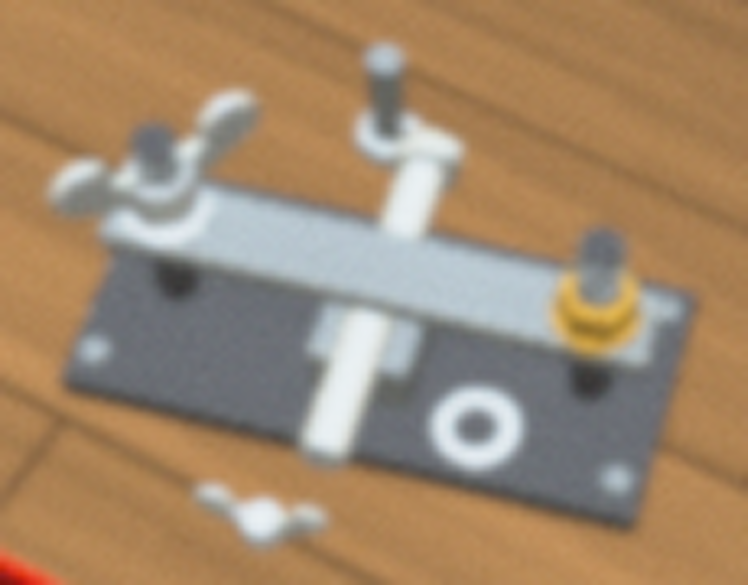

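```bash
python3 - <<'E'
from h import *
from scipy.optimize import least_squares
t=load("pics/top0.npz");s=load("pics/scene0.npz")
T=lambda u,v:(u/7+235-.43,v/7+165-.43)
S=lambda u,v:(u/6.5+190-.43,v/6.5+150-.43)
c=[at(t,*T(*p),.015) for p in [(40,232),(612,68),(698,325),(110,498)]]
c=np.array(c);print(c,c.mean(0),np.linalg.norm(np.diff(c,axis=0),axis=1))
y=c[1]-c[0]+c[2]-c[3]; y=y/np.linalg.norm(y);print("dir",y, c.mean(0)+.095*y)
# base corners from scene
cs=np.array([at(s,*S(*p),.015) for p in [(65,383),(632,524),(694,290)]]);print(cs, (cs[0]+cs[2])/2)
print("stud",at(t,*T(622,178),.125),at(s,*S(153,140),.125))
# wing: fit h, yaw, axis
obs=[(t,T(672,78),1),(t,T(573,278),-1),(s,S(80,188),-1 ),(s,S(230,120),1)]
for sg in (1,-1):
  def f(p):
    r=[]
    for i,(cam,px,k) in enumerate(obs):
        kk=k*(sg if cam is s else 1); R=.041 if cam is t else .034
        q=np.array([p[0]+kk*R*np.cos(p[3]),p[1]+kk*R*np.sin(p[3]),p[2]+(.031)])
        r+=list(proj(cam,q)-px)
    return r
  q=least_squares(f,[.555,-.172,.08,-.4]);print(sg,q.x,np.round(q.fun,2),np.degrees(q.x[3]))
E
```

```text
[[ 0.56526883  0.05994486  0.015     ]
 [ 0.6304522  -0.1875434   0.015     ]
 [ 0.51842643 -0.21779762  0.015     ]
 [ 0.4515172   0.03261109  0.015     ]] [ 0.54141616 -0.07819627  0.015     ] [0.25592833 0.11603918 0.25919369]
dir [ 0.25643013 -0.96656277  0.        ] [ 0.56577703 -0.17001973  0.015     ]
[[ 0.63006053 -0.18614175  0.015     ]
 [ 0.56594222  0.06116967  0.015     ]
 [ 0.44804007  0.02932683  0.015     ]] [ 0.5390503  -0.07840746  0.015     ]
stud [ 0.5634524  -0.16875436  0.125     ] [ 0.56229082 -0.17149231  0.125     ]
1 [ 0.56268374 -0.17157432  0.08220222  0.03267464] [ -8.17   0.58   8.62   1.63  18.23 -13.61 -18.33  14.93] 1.8721188210866333
-1 [ 0.564529   -0.16965659  0.08884603 -0.50632358] [-0.57  1.06  0.31 -1.05  0.07 -0.07 -0.28 -0.14] -29.010204447048785
```

```bash
cat >> h.py <<'E'
from scipy.spatial.transform import Rotation as Ro
def tool(o,targets):
    R=Ro.from_quat(o["tool_rot"]).as_matrix()
    return np.round([R.T@(np.array(p)-o["eef_pos"]) for p in targets],4)
E
python3 - <<'E'
from h import *
from workcell import sensors,optics
o=sensors.get_obs();print(np.round(Ro.from_quat(o["tool_rot"]).as_matrix(),3).tolist())
print(tool(o,[(.581,-.139,.20)]))
E
```

```text
[[0.892, 0.453, -0.001], [0.453, -0.892, 0.002], [-0.0, -0.002, -1.0]]
[[ 0.4551 -0.1124  0.0307]]
```

Request:
apply_moves:
  plan: [0.02, -0.005, 0, 0, 0, 0, 0.055, -0.014, 0, 0, 0, 0, 0.095, -0.023, 0, 0, 0, 0, 0.135, -0.033, 0, 0, 0, 0, 0.175, -0.043, 0.005, 0, 0, 0, 0.215, -0.053, 0.01, 0, 0, 0, 0.255, -0.063, 0.015, 0, 0, 0, 0.295, -0.073, 0.02, 0, 0, 0, 0.335, -0.083, 0.025, 0, 0, 0, 0.375, -0.093, 0.03, 0, 0, 0, 0.41, -0.101, 0.03, 0, 0, 0, 0.44, -0.109, 0.03, 0, 0, 0]
  grip: 0

```text
clock: 1.1
eef_pos: [0.5705, -0.1471, 0.2]
tool_rot: [0.972, 0.234, -0.001, -0.001]
ft_force: [0.2, -0.4, 0.4]
grip_width: -0.0
```

```bash
python3 - <<'E'
from h import *
from workcell import sensors,optics
o=sensors.get_obs();print(o["clock"],o["eef_pos"],o["joint_pos"],o["grip_width"],o["ft_force"])
w=optics.camera("wrist");cv2.imwrite("pics/w1.png",cv2.resize(w["pixels"][:,:,::-1],(768,576)));print(w["fx"],w["cx"],w["cy"],np.round(w["tool_from_camera"],3).tolist())
np.savez("pics/w1.npz",**w,eef=o["eef_pos"],rot=o["tool_rot"])
c=optics.camera("top");cv2.imwrite("pics/t1.png",c["pixels"][:,:,::-1])
E
```

```text
1.1 [ 0.57051698 -0.1471288   0.20004985] [-2.52488811e-01  4.33951047e-01  1.99021625e-01  1.33769458e+00
  1.96389870e-04  2.41766289e+00] -1.8076512721737924e-06 [ 0.16609094 -0.38255857  0.43845162]
308.0628179641352 258.2416590500074 194.10019742623874 [[-0.0, 0.962, 0.272, 0.068], [1.0, 0.001, -0.0, 0.0], [-0.001, 0.272, -0.962, -0.143], [0.0, 0.0, 0.0, 1.0]]
```

View pics/w1.png

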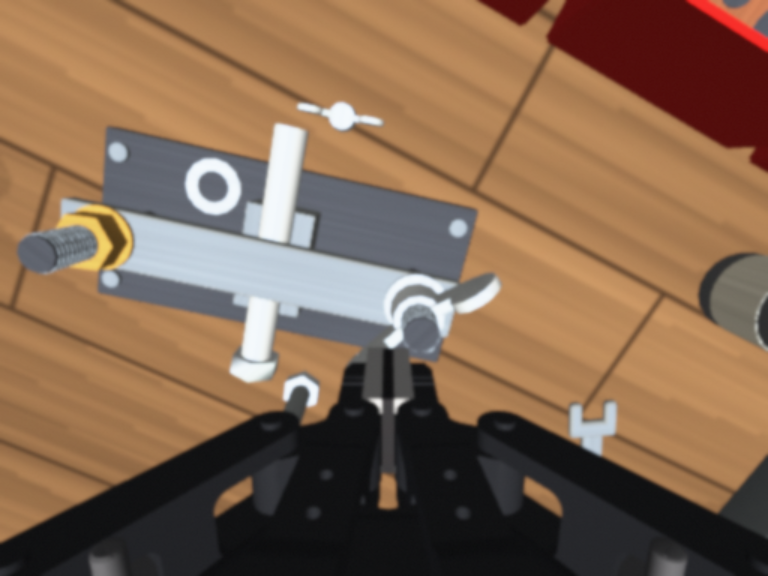

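View pics/t1.png

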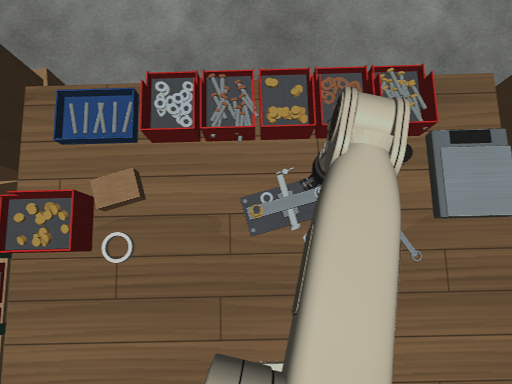

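```bash
cat >> h.py <<'E'
def wcam(n):
    w=load(n);T=np.eye(4);T[:3,:3]=Ro.from_quat(w["rot"]).as_matrix();T[:3,3]=w["eef"];w["pose"]=T@w["tool_from_camera"];return w
E
python3 - <<'E'
from h import *
from workcell import sensors,optics
w=wcam("pics/w1.npz")
print("stud",at(w,421/1.5,331/1.5,.125)); print("tip px",1.5*proj(w,w["eef"]))
print("hex stud",at(w,40/1.5,253/1.5,.125),"wing end",[at(w,478/1.5,295/1.5,z) for z in (.1155,.111)])
E
```

```text
stud [ 0.56548283 -0.16912971  0.125     ]
tip px [385.8645281  369.99565649]
hex stud [0.51778875 0.01207404 0.125     ] wing end [array([ 0.59317621, -0.18815507,  0.1155    ]), array([ 0.59241727, -0.18956933,  0.111     ])]
```

```bash
cat >> h.py <<'E'
AX=np.array([.5645,-.1695])
def arc(o,phis,r=.035,z=.104,ax=AX):
    a=np.radians(phis);return tool(o,[(ax[0]+r*np.cos(t),ax[1]+r*np.sin(t),z) for t in a])
E
python3 - <<'E'
from h import *
from workcell import sensors,optics
print(arc(sensors.get_obs(),[65]))
E
```

```text
[[ 0.01   -0.0036  0.0959]]
```

Request:
apply_moves:
  plan: [0.01, -0.004, 0.0, 0, 0, 0, 0.01, -0.004, 0.02, 0, 0, 0, 0.01, -0.004, 0.04, 0, 0, 0, 0.01, -0.004, 0.06, 0, 0, 0, 0.01, -0.004, 0.075, 0, 0, 0, 0.01, -0.004, 0.087, 0, 0, 0, 0.01, -0.004, 0.096, 0, 0, 0, 0.01, -0.004, 0.096, 0, 0, 0, 0.01, -0.004, 0.096, 0, 0, 0]

```text
clock: 1.95
eef_pos: [0.5759, -0.1418, 0.1052]
tool_rot: [0.973, 0.232, -0.0, -0.0]
ft_force: [-0.2, 0.0, -0.1]
grip_width: 0.0002
```

```bash
python3 - <<'E'
from h import *
from workcell import sensors,optics
o=sensors.get_obs();print(o["eef_pos"],o["ft_force"])
np.set_printoptions(suppress=True)
print(arc(o,range(55,-60,-10)).tolist())
w=optics.camera("wrist");cv2.imwrite("pics/w2.png",cv2.resize(w["pixels"][:,:,::-1],(768,576)))
c=optics.camera("scene");cv2.imwrite("pics/s2.png",cv2.resize(c["pixels"][140:260,170:330,::-1],None,fx=4.5,fy=4.5))
E
```

```text
[ 0.57587066 -0.14180338  0.10517983] [-0.16153756  0.00146153 -0.13670143]
[[0.0082, 0.0031, 0.0012], [0.0106, 0.0087, 0.0012], [0.012, 0.0146, 0.0012], [0.0123, 0.0207, 0.0012], [0.0116, 0.0268, 0.0012], [0.0098, 0.0326, 0.0012], [0.0071, 0.038, 0.0012], [0.0034, 0.0429, 0.0012], [-0.001, 0.0471, 0.0012], [-0.0061, 0.0504, 0.0012], [-0.0118, 0.0528, 0.0012], [-0.0177, 0.0542, 0.0012]]
```

View pics/w2.png

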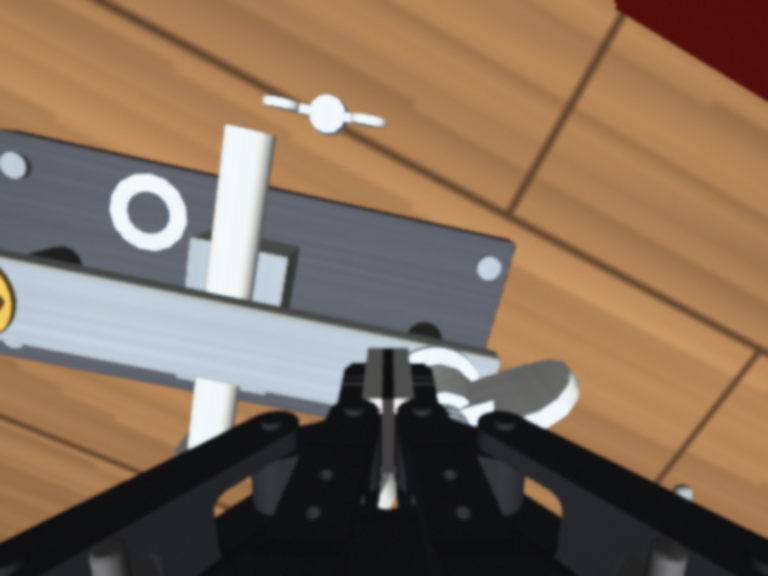

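View pics/s2.png

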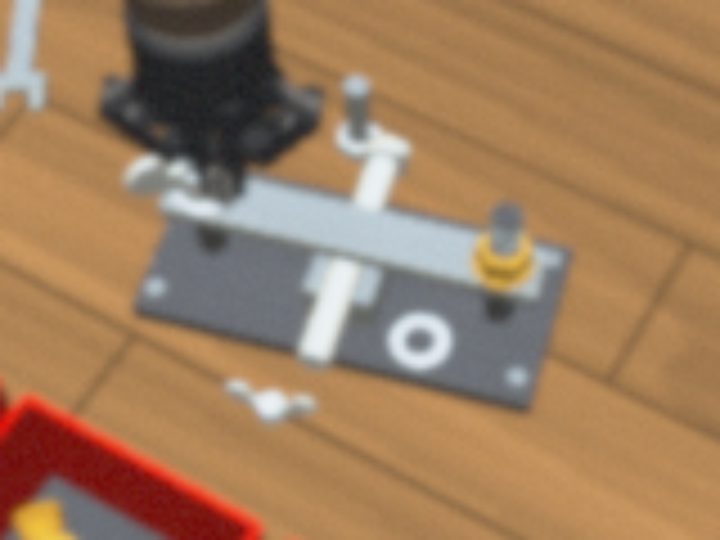

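The shut fingertip is down beside the nut, touching nothing. The near wing sits at about (530,395) in the wrist view. I'll start the first stroke.

Request:
apply_moves:
  plan: [0.0082, 0.003, 0.001, 0, 0, 0, 0.0106, 0.0087, 0.001, 0, 0, 0, 0.012, 0.0146, 0.001, 0, 0, 0, 0.0123, 0.0207, 0.001, 0, 0, 0, 0.0116, 0.0268, 0.001, 0, 0, 0, 0.0098, 0.0326, 0.001, 0, 0, 0, 0.007, 0.038, 0.001, 0, 0, 0, 0.0034, 0.043, 0.001, 0, 0, 0, -0.001, 0.047, 0.001, 0, 0, 0, -0.006, 0.0504, 0.001, 0, 0, 0, -0.0118, 0.0528, 0.001, 0, 0, 0, -0.0177, 0.0542, 0.001, 0, 0, 0]

```text
clock: 3.05
eef_pos: [0.5851, -0.1982, 0.1044]
tool_rot: [0.973, 0.233, 0.0, 0.0]
ft_force: [0.9, 1.7, -0.4]
grip_width: -0.0004
```

```bash
cat > st.py <<'E'
from h import *
from workcell import sensors,optics
import sys
n=sys.argv[1]
o=sensors.get_obs();d=o["eef_pos"][:2]-AX;print(o["clock"],o["eef_pos"].round(4),o["ft_force"].round(2),"phi",np.degrees(np.arctan2(d[1],d[0])).round(1),"r",np.hypot(*d).round(4), "q6",o["joint_pos"][5].round(2))
w=optics.camera("wrist");cv2.imwrite(f"pics/w{n}.png",cv2.resize(w["pixels"][:,:,::-1],(768,576)))
c=optics.camera("scene");cv2.imwrite(f"pics/s{n}.png",cv2.resize(c["pixels"][140:240,180:310,::-1],None,fx=5,fy=5,interpolation=cv2.INTER_CUBIC))
if len(sys.argv)>2:
    a,b,k=map(float,sys.argv[2:5]);print(arc(o,np.arange(a,b,k)).tolist())
E
python3 st.py 3 -65 -180 -10
```

```text
3.05 [ 0.5851 -0.1982  0.1044] [ 0.85  1.7  -0.4 ] phi -54.3 r 0.0353 q6 2.35
[[-0.0065, 0.0001, 0.0004], [-0.0126, -0.0006, 0.0004], [-0.0184, -0.0024, 0.0004], [-0.0239, -0.0052, 0.0004], [-0.0288, -0.0088, 0.0004], [-0.0329, -0.0133, 0.0004], [-0.0362, -0.0184, 0.0004], [-0.0386, -0.024, 0.0004], [-0.04, -0.03, 0.0004], [-0.0404, -0.0361, 0.0004], [-0.0396, -0.0421, 0.0004], [-0.0378, -0.0479, 0.0004]]
```

View pics/w3.png

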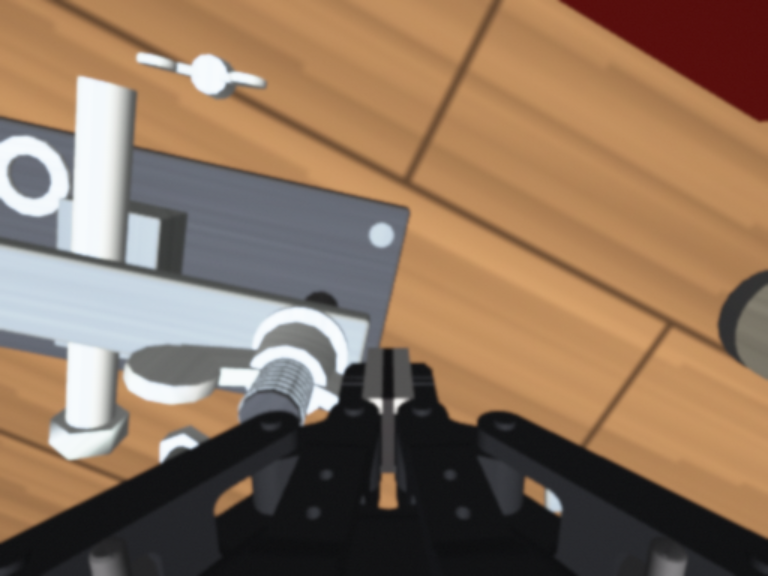

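View pics/s3.png

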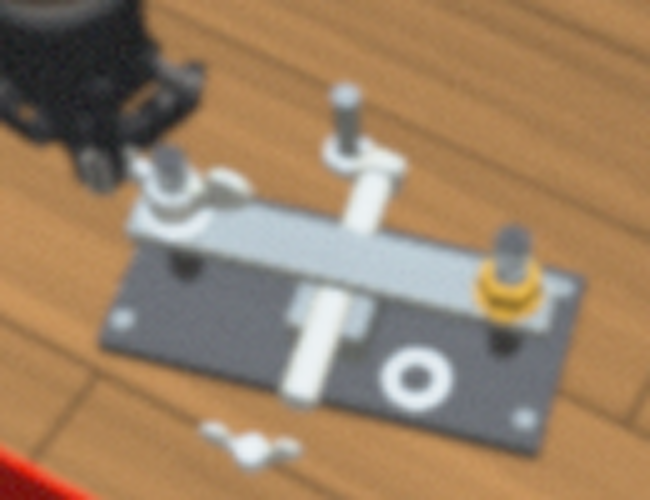

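Request:
apply_moves:
  plan: [-0.0065, 0, 0, 0, 0, 0, -0.0126, -0.0006, 0, 0, 0, 0, -0.0184, -0.0024, 0, 0, 0, 0, -0.0239, -0.0052, 0, 0, 0, 0, -0.0288, -0.0088, 0, 0, 0, 0, -0.0329, -0.0133, 0, 0, 0, 0, -0.0362, -0.0184, 0, 0, 0, 0, -0.0386, -0.024, 0, 0, 0, 0, -0.04, -0.03, 0, 0, 0, 0, -0.0404, -0.0361, 0, 0, 0, 0, -0.0396, -0.0421, 0, 0, 0, 0, -0.0378, -0.0479, 0, 0, 0, 0]

```text
clock: 4.15
eef_pos: [0.5291, -0.1715, 0.1042]
tool_rot: [0.973, 0.233, -0.0, -0.0]
ft_force: [0.2, -1.7, -0.8]
grip_width: -0.0004
```

```bash
python3 st.py 4 -185 -300 -10
```

```text
4.15 [ 0.5291 -0.1715  0.1042] [ 0.22 -1.66 -0.76] phi -176.8 r 0.0355 q6 2.36
[[0.0028, -0.0042, 0.0002], [0.0064, -0.0091, 0.0002], [0.0109, -0.0133, 0.0002], [0.016, -0.0166, 0.0002], [0.0216, -0.019, 0.0002], [0.0276, -0.0204, 0.0002], [0.0337, -0.0207, 0.0002], [0.0397, -0.02, 0.0002], [0.0455, -0.0182, 0.0002], [0.051, -0.0155, 0.0002], [0.0559, -0.0118, 0.0002], [0.06, -0.0073, 0.0002]]
```

View pics/s4.png

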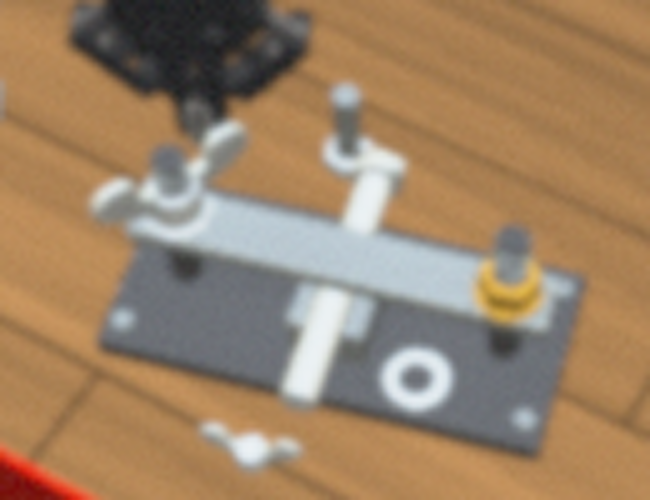

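View pics/w4.png

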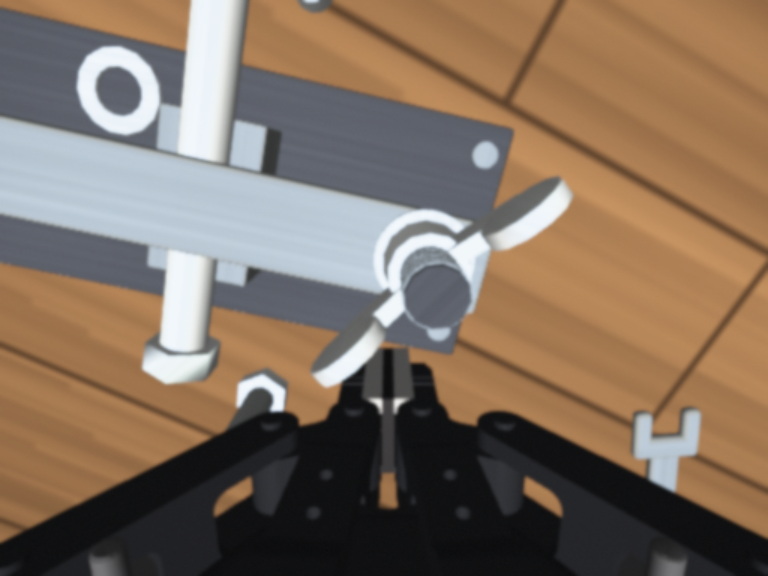

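Each stroke is turning the nut: the pushed wing has gone about half a turn, and its end is now at (345,355) in the wrist view. I'll continue.

Request:
apply_moves:
  plan: [0.0028, -0.0042, 0, 0, 0, 0, 0.0064, -0.0091, 0, 0, 0, 0, 0.0109, -0.0133, 0, 0, 0, 0, 0.016, -0.0166, 0, 0, 0, 0, 0.0216, -0.019, 0, 0, 0, 0, 0.0276, -0.0204, 0, 0, 0, 0, 0.0337, -0.0207, 0, 0, 0, 0, 0.0397, -0.02, 0, 0, 0, 0, 0.0455, -0.0182, 0, 0, 0, 0]

```text
clock: 5.0
eef_pos: [0.5622, -0.1346, 0.104]
tool_rot: [0.972, 0.233, -0.001, -0.001]
ft_force: [-3.0, 0.4, -0.1]
grip_width: 0.0002
```

```bash
python3 st.py 5 -280 -335 -5
```

```text
5.0 [ 0.5622 -0.1346  0.104 ] [-2.97  0.39 -0.11] phi 93.7 r 0.035 q6 2.44
[[0.0072, 0.0042, -0.0], [0.0096, 0.0061, -0.0], [0.0118, 0.0083, -0.0], [0.0138, 0.0106, -0.0], [0.0155, 0.0131, -0.0], [0.0171, 0.0157, -0.0], [0.0184, 0.0185, -0.0], [0.0195, 0.0213, -0.0], [0.0203, 0.0243, -0.0], [0.0209, 0.0273, -0.0], [0.0212, 0.0303, -0.0]]
```

View pics/w5.png

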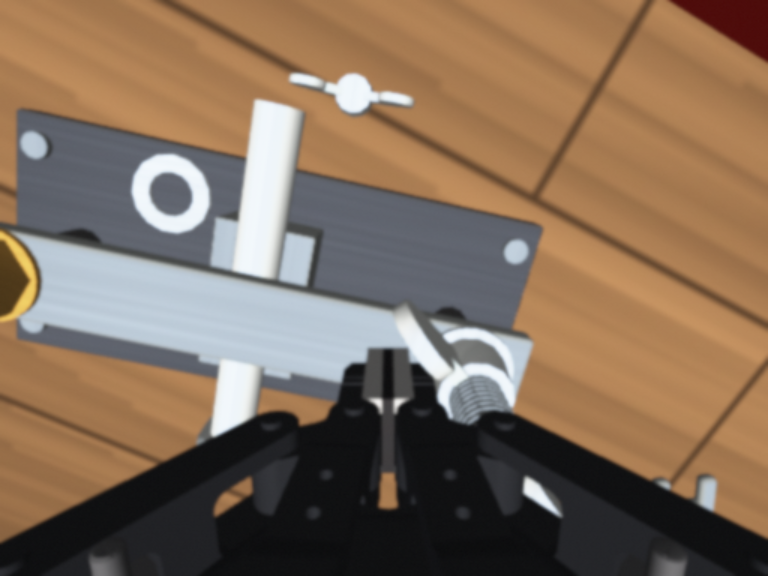

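View pics/s5.png

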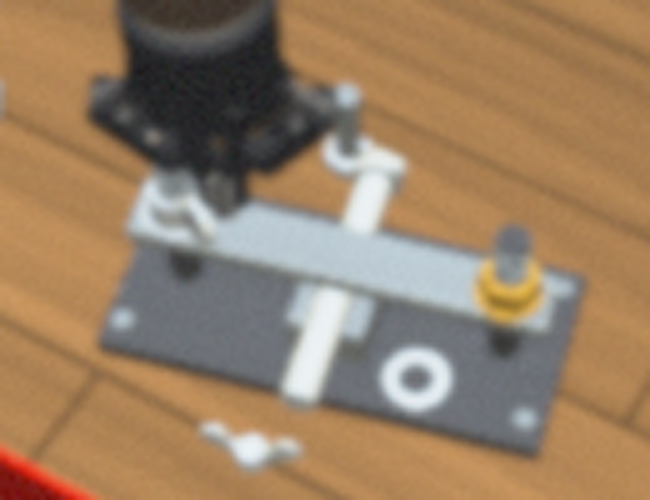

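Request:
apply_moves:
  plan: [0.004, 0.002, 0, 0, 0, 0, 0.0072, 0.0042, 0, 0, 0, 0, 0.0096, 0.0061, 0, 0, 0, 0, 0.0118, 0.0083, 0, 0, 0, 0, 0.0138, 0.0106, 0, 0, 0, 0, 0.0155, 0.0131, 0, 0, 0, 0, 0.0171, 0.0157, 0, 0, 0, 0]

```text
clock: 5.68
eef_pos: [0.5848, -0.1416, 0.1043]
tool_rot: [0.973, 0.233, 0.0, -0.0]
ft_force: [-1.9, 1.4, -0.9]
grip_width: -0.0002
```

```bash
python3 st.py 6 -310 -365 -5
```

```text
5.6833 [ 0.5848 -0.1416  0.1043] [-1.95  1.41 -0.85] phi 54.0 r 0.0345 q6 2.43
[[0.0015, 0.002, 0.0003], [0.0025, 0.0049, 0.0003], [0.0034, 0.0078, 0.0003], [0.0039, 0.0108, 0.0003], [0.0042, 0.0139, 0.0003], [0.0042, 0.0169, 0.0003], [0.004, 0.02, 0.0003], [0.0035, 0.023, 0.0003], [0.0028, 0.0259, 0.0003], [0.0017, 0.0288, 0.0003], [0.0005, 0.0316, 0.0003]]
```

View pics/w6.png

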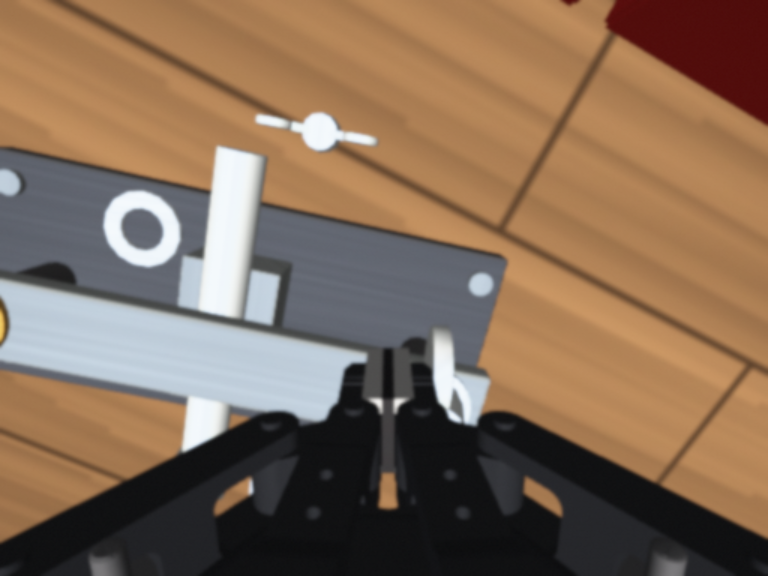

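Request:
apply_moves:
  plan: [0.0015, 0.002, 0, 0, 0, 0, 0.0025, 0.0049, 0, 0, 0, 0, 0.0034, 0.0078, 0, 0, 0, 0, 0.0039, 0.0108, 0, 0, 0, 0, 0.0042, 0.0139, 0, 0, 0, 0, 0.0042, 0.0169, 0, 0, 0, 0]

```text
clock: 6.28
eef_pos: [0.5964, -0.1549, 0.1044]
tool_rot: [0.973, 0.233, 0.0, 0.0]
ft_force: [-0.8, 2.4, -0.1]
grip_width: -0.0003
```

```bash
python3 st.py 7 -340 -395 -5
```

```text
6.2833 [ 0.5964 -0.1549  0.1044] [-0.84  2.4  -0.08] phi 24.6 r 0.035 q6 2.42
[[-0.0003, 0.0028, 0.0004], [-0.0008, 0.0058, 0.0004], [-0.0015, 0.0088, 0.0004], [-0.0025, 0.0116, 0.0004], [-0.0038, 0.0144, 0.0004], [-0.0053, 0.0171, 0.0004], [-0.007, 0.0196, 0.0004], [-0.009, 0.022, 0.0004], [-0.0111, 0.0241, 0.0004], [-0.0134, 0.0261, 0.0004], [-0.0159, 0.0279, 0.0004]]
```

View pics/w7.png

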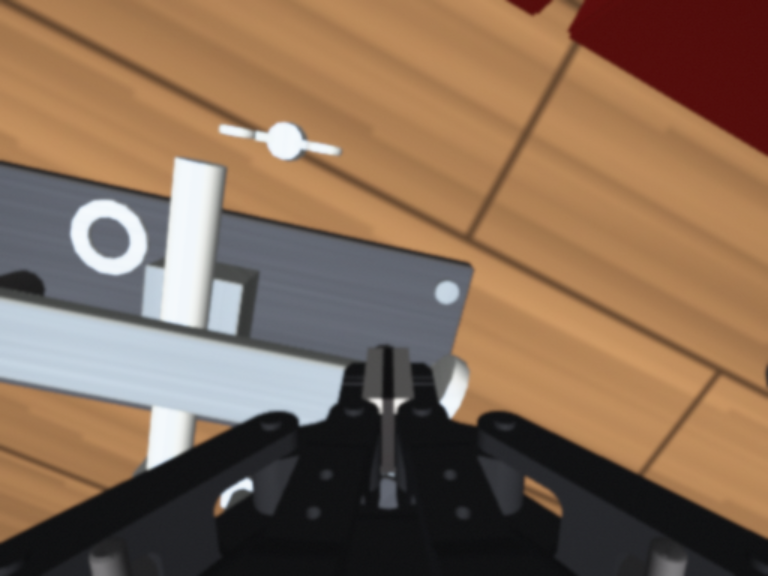

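Request:
apply_moves:
  plan: [-0.0003, 0.0028, 0, 0, 0, 0, -0.0008, 0.0058, 0, 0, 0, 0, -0.0015, 0.0088, 0, 0, 0, 0, -0.0025, 0.0116, 0, 0, 0, 0, -0.0038, 0.0144, 0, 0, 0, 0]

```text
clock: 6.8
eef_pos: [0.5981, -0.1637, 0.1038]
tool_rot: [0.972, 0.234, 0.0, -0.006]
ft_force: [-2.0, 19.7, 2.9]
grip_width: 0.0002
```

```bash
python3 st.py 8 -365 -420 -5
```

```text
6.8 [ 0.5981 -0.1637  0.1038] [-1.98 19.73  2.85] phi 9.8 r 0.0341 q6 2.4
[[-0.0029, 0.0085, -0.0003], [-0.0046, 0.011, -0.0003], [-0.0066, 0.0133, -0.0004], [-0.0087, 0.0155, -0.0004], [-0.0111, 0.0175, -0.0004], [-0.0135, 0.0193, -0.0004], [-0.0162, 0.0208, -0.0005], [-0.0189, 0.0221, -0.0005], [-0.0218, 0.0232, -0.0005], [-0.0247, 0.024, -0.0005], [-0.0277, 0.0245, -0.0006]]
```

View pics/w8.png

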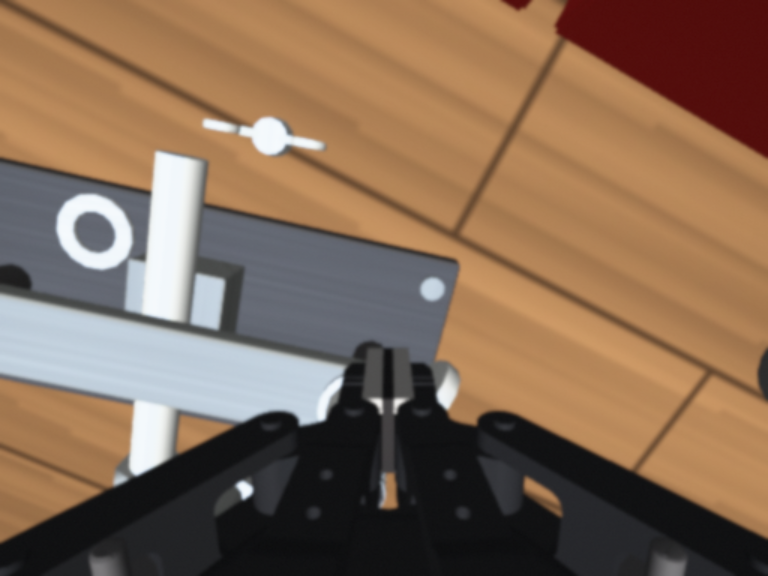

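View pics/s8.png

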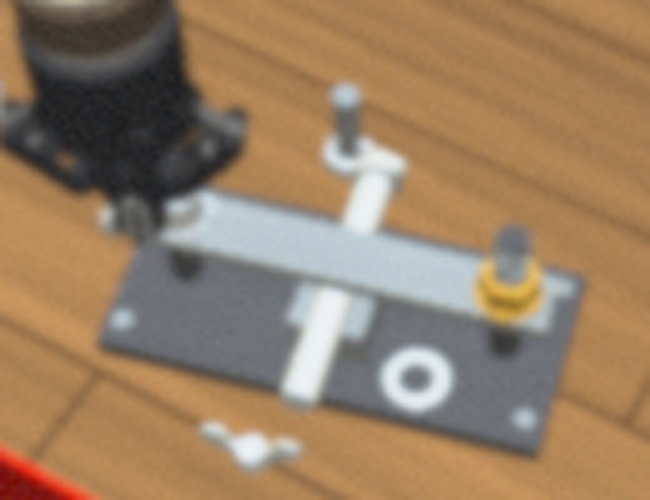

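The force jumped from 2.5 N to 20 N, which suggests the stop. I'll back off, lift and check.

Request:
apply_moves:
  plan: [0, -0.008, 0, 0, 0, 0, 0, -0.02, 0, 0, 0, 0, 0, -0.024, 0, 0, 0, 0, 0, -0.024, -0.02, 0, 0, 0, 0, -0.024, -0.05, 0, 0, 0, 0, -0.024, -0.08, 0, 0, 0, -0.02, -0.024, -0.11, 0, 0, 0, -0.05, -0.024, -0.12, 0, 0, 0, -0.08, -0.024, -0.12, 0, 0, 0, -0.1, -0.024, -0.12, 0, 0, 0, -0.1, -0.024, -0.12, 0, 0, 0, -0.1, -0.024, -0.12, 0, 0, 0]

```text
clock: 7.9
eef_pos: [0.4987, -0.1945, 0.2252]
tool_rot: [0.973, 0.232, 0.001, 0.001]
ft_force: [0.1, 0.8, -0.3]
grip_width: -0.0001
```

```bash
python3 - <<'E'
from h import *
from workcell import sensors,optics
o=sensors.get_obs();print(o["eef_pos"],o["ft_force"])
w=optics.camera("wrist");cv2.imwrite("pics/w9.png",cv2.resize(w["pixels"][:,:,::-1],(768,576)));np.savez("pics/w9.npz",**w,eef=o["eef_pos"],rot=o["tool_rot"])
c=optics.camera("scene");np.savez("pics/s9.npz",**c);cv2.imwrite("pics/s9.png",cv2.resize(c["pixels"][150:240,190:305,::-1],None,fx=6.5,fy=6.5,interpolation=cv2.INTER_CUBIC))
E
```

```text
[ 0.49868476 -0.19447674  0.22516985] [ 0.14218978  0.84041768 -0.27747715]
```

View pics/w9.png

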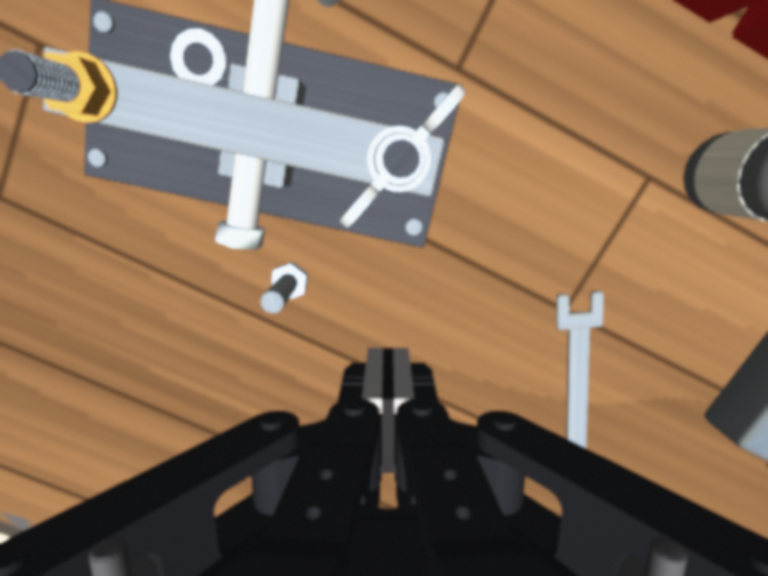

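View pics/s9.png

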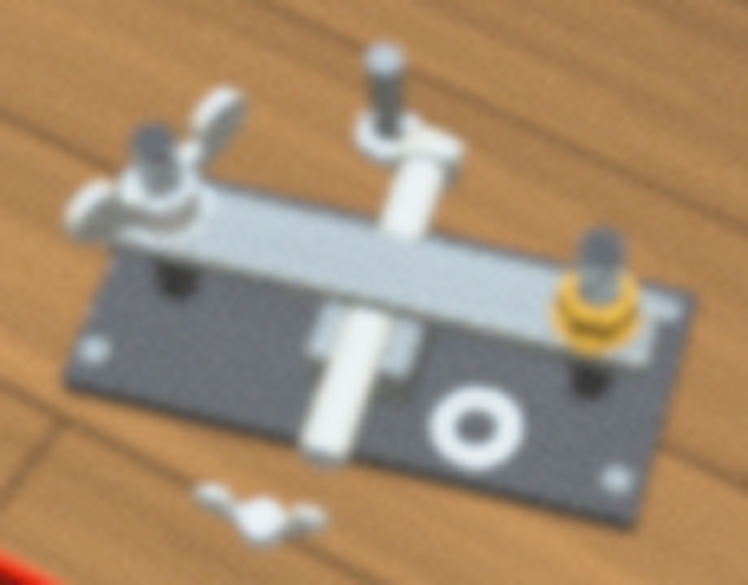

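```bash
python3 - <<'E'
from h import *
from scipy.optimize import least_squares
w=wcam("pics/w9.npz");s=load("pics/s9.npz")
S=lambda u,v:(u/6.5+190-.43,v/6.5+150-.43);W=lambda u,v:(u/1.5,v/1.5)
print("stud",at(w,401/1.5,157/1.5,.125))
obs=[(w,W(462,90),1,.048),(w,W(344,221),-1,.048),(s,S(92,212),-1,.034),(s,S(217,127),1,.034)]
for sg in(1,-1):
  def f(p):
    r=[]
    for c,px,k,R in obs:
        kk=k*(sg if c is s else 1)
        r+=list(proj(c,[p[0]+kk*R*np.cos(p[3]),p[1]+kk*R*np.sin(p[3]),p[2]+.031])-px)
    return r
  q=least_squares(f,[.5645,-.1695,.078,-.2]);print(q.x.round(4),q.fun.round(1),np.degrees(q.x[3]))
for z in (.031,):
  for h in (.075,.083):
    print(h,[ (lambda m:((m-[190-.43,150-.43])*6.5).round(0))(proj(s,[.5645,-.1695,h+.031]))])
E
```

```text
stud [ 0.56441093 -0.16989017  0.125     ]
[ 0.5641 -0.1709  0.0699 -0.2649] [ -0.3  -0.5   0.5   1.5  19.5 -12.4 -18.7  15. ] -15.179289822530695
[ 0.5642 -0.1707  0.0721 -0.2832] [ 0.8 -0.3 -0.6  0.9  0.3  1.4  0.4  0.4] -16.22787077773106
0.075 [array([159., 173.])]
0.083 [array([157., 161.])]
```

Height and angle agree with fully home: the underside fits to about 72–75 mm, after about 6.0 rad of turn. To confirm, I'll push independently on the opposite wing.

```bash
python3 - <<'E'
from h import *
from workcell import sensors
o=sensors.get_obs();print(arc(o,[218,205,200,195,190,185,180]).tolist())
E
```

```text
[[0.0343, 0.0145, 0.1206], [0.0336, 0.0066, 0.1206], [0.0339, 0.0035, 0.1206], [0.0344, 0.0005, 0.1206], [0.0351, -0.0025, 0.1206], [0.0361, -0.0053, 0.1206], [0.0374, -0.0081, 0.1206]]
```

Request:
apply_moves:
  plan: [0.017, 0.007, 0, 0, 0, 0, 0.034, 0.0145, 0, 0, 0, 0, 0.034, 0.0145, 0.03, 0, 0, 0, 0.034, 0.0145, 0.06, 0, 0, 0, 0.034, 0.0145, 0.085, 0, 0, 0, 0.034, 0.0145, 0.105, 0, 0, 0, 0.034, 0.0145, 0.12, 0, 0, 0, 0.034, 0.0145, 0.12, 0, 0, 0, 0.034, 0.0105, 0.12, 0, 0, 0, 0.034, 0.0066, 0.12, 0, 0, 0, 0.034, 0.0035, 0.12, 0, 0, 0, 0.0345, 0.0005, 0.12, 0, 0, 0]

```text
clock: 9.0
eef_pos: [0.5308, -0.1778, 0.1058]
tool_rot: [0.972, 0.233, 0.001, 0.001]
ft_force: [0.3, -0.7, 0.4]
grip_width: 0.0001
```

```bash
python3 st.py 10 195 170 -5
```

```text
9.0 [ 0.5308 -0.1778  0.1058] [ 0.32 -0.67  0.44] phi -166.2 r 0.0347 q6 2.35
[[-0.0005, 0.0006, 0.0018], [0.0003, -0.0023, 0.0018], [0.0013, -0.0052, 0.0018], [0.0025, -0.008, 0.0018], [0.004, -0.0106, 0.0018]]
```

View pics/w10.png

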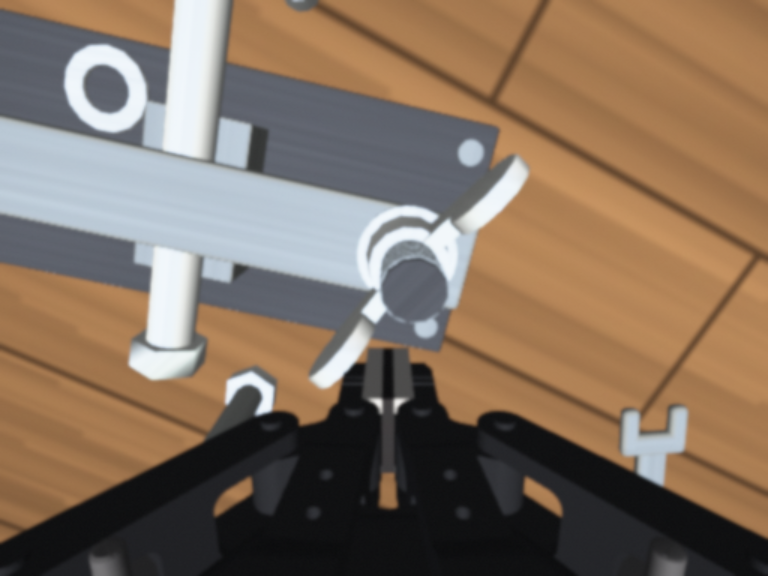

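Nearly in contact: the wing end is at (340,350) and the fingertip at (388,370). I'll push gently.

Request:
apply_moves:
  plan: [0.0003, -0.002, 0.001, 0, 0, 0, 0.001, -0.004, 0.001, 0, 0, 0, 0.0015, -0.006, 0.001, 0, 0, 0, 0.002, -0.008, 0.001, 0, 0, 0, 0.002, -0.008, 0.001, 0, 0, 0]

```text
clock: 9.52
eef_pos: [0.5303, -0.1751, 0.105]
tool_rot: [0.973, 0.231, 0.001, 0.006]
ft_force: [3.2, -13.8, 0.0]
grip_width: -0.0004
```

```bash
python3 st.py 11
```

```text
9.5167 [ 0.5303 -0.1751  0.105 ] [  3.25 -13.84   0.04] phi -170.7 r 0.0347 q6 2.36
```

View pics/w11.png

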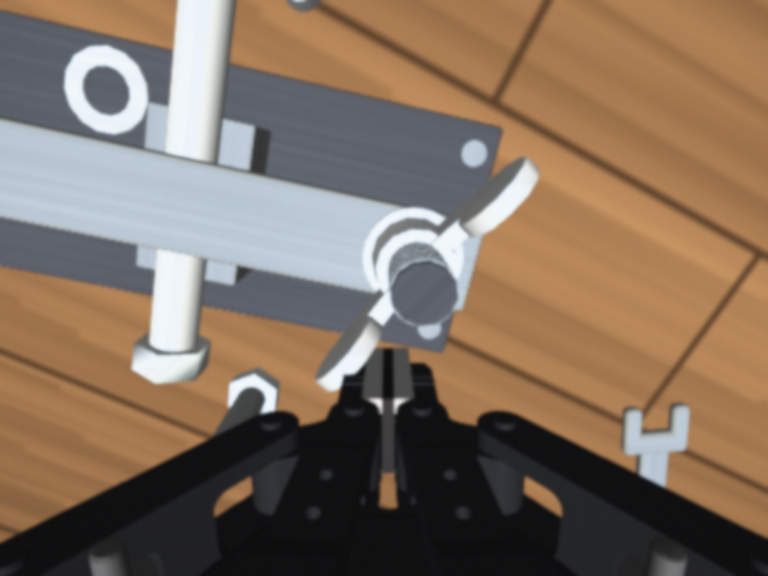

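It holds against 14 N on the opposite wing with no turn, so it is home. Now I'll move clear.

Request:
apply_moves:
  plan: [0, 0.006, 0, 0, 0, 0, 0, 0.014, 0, 0, 0, 0, 0, 0.014, 0, 0, 0, 0, 0, 0.014, -0.03, 0, 0, 0, 0, 0.014, -0.06, 0, 0, 0, 0, 0.014, -0.09, 0, 0, 0, -0.03, 0.014, -0.12, 0, 0, 0, -0.06, 0.014, -0.13, 0, 0, 0, -0.09, 0.014, -0.13, 0, 0, 0, -0.1, 0.014, -0.13, 0, 0, 0, -0.1, 0.014, -0.13, 0, 0, 0, -0.1, 0.014, -0.13, 0, 0, 0]

```text
clock: 10.62
eef_pos: [0.4453, -0.2273, 0.2331]
tool_rot: [0.973, 0.232, 0.0, -0.0]
ft_force: [0.9, -0.2, -1.3]
grip_width: 0.0002
```

```bash
python3 st.py 12
```

```text
10.6167 [ 0.4453 -0.2273  0.2331] [ 0.93 -0.16 -1.25] phi -154.1 r 0.1325 q6 2.2
```

View pics/w12.png

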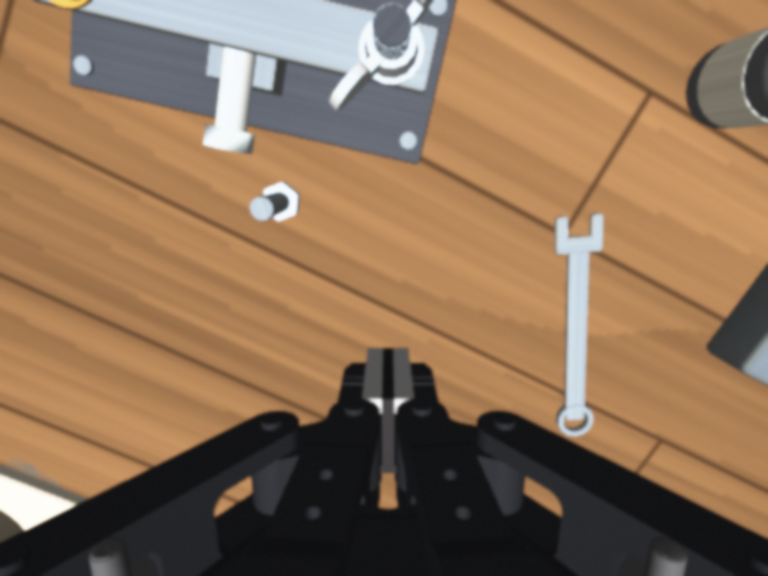

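The hand is well clear and the loose objects in view stand where they were. I'll hand the job in.

```bash
python3 -c "
from workcell import bot
print(bot.job_done())"
```

```text
the job is handed in; nothing more can be done
None
```

The wing nut is fully home on its washer. I pushed one wing clockwise with the shut fingertips, in successive strokes around the stud, for about 6.0 rad in total. The job was handed in at about 10.6 s.

- **Reaching the stop:** the push force stayed at about 2–3 N, then rose to 20 N.
- **Second push:** pushing the opposite wing at 14 N produced no further turn.
- **Height:** the camera fit put the nut's underside at about 72 mm, against the nominal 75 mm. The same kind of fit read about 4 mm high before I started, so the height is only a rough check. I relied on the force readings.
- **Surroundings:** the last wrist view showed the hand clear. The short bolt, wrench and jar looked undisturbed there, as did the loose washer and spare nut in earlier views. I did not re-check the carton and tape core, but the arm worked nowhere near them.

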